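# Put the sharpening stones back in their own fitted boxes

## Robot

A 6-joint arm with a two-finger parallel gripper is mounted at the origin on a cart in front of the work surface, level with it; the furniture and walls round the work are solid. World frame = base frame: x ahead of the robot, y to its left, z up, the work surface at z = 0. Lengths are in m, angles in rad, forces in N, time in s.
With the tool pointing down it reaches from about 0.25 to 0.775 m from the base axis. Payload 4 kg.
Tool frame: the origin (TCP) lies midway between the tips of the shut fingers; the grasp point (between the pads) lies 19 mm behind it (robot.tcp_to_grasp is the z of the grasp point in the tool frame, in m); z points along the fingers, y is the line along which they close (so a half turn about z gives the same grasp; the last joint's range is limited). The gripper opens to 94 mm and grips with 3 to 60 N. Pads are 16 mm wide; open, the fingers measure 119 mm over their backs; the gripper's body (75 mm by 177 mm) begins 78 mm behind the grasp point.
Start: joints at [-1.358, 0.087, 1.371, -0, 1.684, -0.103], TCP at [0.171, -0.523, 0.206] pointing down, gripper open.
Joint ranges: [-3.1, 3.1], [-0.76, 2.03], [0.27, 2.55], [-1.08, 4.22], [0.17, 2.65], [-2.57, 2.57]. Speed limits (rad/s): [2.79, 2.79, 3.14, 3.14, 3.14, 3.14].

## Interface

Orientations are given as [roll, pitch, yaw] about the fixed x, y, z axes, in that order (R = Rz(yaw) Ry(pitch) Rx(roll)).
In Python, from bench import robot gives the robot as it stands. The module is installed in compiled form; this text tells all that it offers.
- The arm moves only by the tool move_arm, never from a script. Its argument "motion" is one flat list of numbers, 7 for each row, row after row: the turn, a rotation vector about the tool's x, y, z in units of 45 degrees (1.0 is 45 degrees), then the shift along the tool's x, y, z in units of 100 mm (1.0 is 100 mm), then the opening, from 0 (shut) to 1 (fully open). A call has 1 to 12 rows; each row shifts and turns the commanded pose from where the row before left it, along the tool's axes as they then stand; what a row does not reach is not made up. A row lasts 1/12 s, in which the tool goes at most 41.7 mm and 7.16 degrees, less where a joint would pass 70% of its speed; a pose out of reach is approached as far as the arm can. A call with a number of a shift or a turn outside -1 to 1 is refused whole. A call with a gripper value outside its range is refused whole. The fingers move at their own pace and stop on an object; the grip force is fixed at half the most. Time passes only in rows, so rows that do not move let the fingers close. It gives the time, the measured TCP pose, the force, the opening and the grip force at its end, in the units of the state.
- robot.get_obs(): the state, without advancing time (a new reading comes with each control period).
- robot.snapshot(name): name is "side" or "top"; returns the picture (400x640x3 uint8, red, green, blue); there is no depth.
- robot.get_calibration(name): a dict with "fx", "fy", "cx", "cy" (pixels), "R" (3x3) and "t" (3): a world point X has camera coordinates R X + t. Camera axes: x right, y down, z forward; pixel columns grow to the right and rows downward; lengths in m; the calibration is good to about 2 mm. A picture is of the moment at which its call begins. get_calibration takes no time and is no camera call.
- robot.close_job(): hands the job in; it is judged then, once.
The state is a dict: "time": time; "joint_positions": joint angles; "qvel": joint speeds; "joint_torque": joint torques, N m; "tool_pos": TCP position; "ee_rot": TCP orientation; "wrist_force": force on the tool from outside, world axes, zero at the start; "wrist_torque": the same for the moment, N m; "width": finger opening in m; "finger_force": force on a finger pad.
Only numpy, scipy, OpenCV 4.12 (cv2) and the standard library are available. Lean on these libraries where they do the work, as an engineer would, in place of code of your own. Each camera call takes 0.05 s, during which the arm holds its last target. There are 200 camera calls.

## Task

Put each of the four sharpening stones (long, pocket, round and boat-shaped) back in the wooden stone box whose recess fits it, lying flat and fully down on the floor of the recess. The small pocket stone was put away wrongly in the long stone's box, so it must come out of there first. Stones chip if they are dropped, so set them down gently, and leave the sanding block and the block plane where they lie.

Things in the scene. Friction and masses are not known exactly. Their poses are not given: they have to be found in the camera images.
- stone_long: long bench sharpening stone: dark grey rectangular bar 150 x 50 x 22 mm lying flat, 0.42 kg. Origin: centre of its underside; x along its 150 mm length, y across its 50 mm width, z up. Starts loose on the bench top, lying roughly crosswise.
- stone_pocket: pocket stone: small grey rectangular stone 90 x 40 x 25 mm, 0.22 kg, a coarse and a fine layer. Origin: centre of its underside; x along its 90 mm length, z up. Always starts flat in the wrong recess, that of box_long, up to 25 mm from its middle, x along the box's x; its top then stands 17 mm above the rim.
- stone_round: round stone: grey disc 60 mm in diameter, 28 mm high, lying flat, 0.20 kg. Origin: centre of its underside; z up. Starts loose on the bench top.
- stone_boat: boat-shaped stone: grey stone 150 mm long that tapers from 40 mm width in the middle to blunt ends 8 mm wide, 24 mm high, lying flat, 0.25 kg; its sides are straight and parallel only over the middle 30 mm. Origin: centre of its underside; x along its length, z up. Starts loose on the bench top, lying roughly crosswise.
- box_long: Box of the long stone: pale wood tray 190 x 86 mm, x along its length, fixed. Origin: centre of its underside; z up. Recess: rectangle 158 x 58 mm along x, 4 mm clear all round its stone plus a 4 mm sloped lead-in. Recess floor 6 mm, rim 14 mm above the bench. A 36 mm finger notch cuts the middle of the +y and -y rims to floor level. A seated stone's origin lies 6 mm above this origin.
- box_pocket: Box of the pocket stone: pale wood tray 130 x 76 mm, x along its length, fixed. Origin: centre of its underside; z up. Recess: rectangle 98 x 48 mm along x, 4 mm clear all round its stone plus a 4 mm sloped lead-in. Recess floor 6 mm, rim 14 mm above the bench. A 36 mm finger notch cuts the middle of the +y and -y rims to floor level. A seated stone's origin lies 6 mm above this origin.
- box_round: Box of the round stone: pale wood tray 104 x 104 mm, fixed. Origin: centre of its underside; z up. Recess: round, 68 mm across, 4 mm clear all round its stone plus a 4 mm sloped lead-in. Recess floor 6 mm, rim 14 mm above the bench. A 36 mm finger notch cuts the middle of the +y and -y rims to floor level. A seated stone's origin lies 6 mm above this origin.
- box_boat: Boat stone's box: pale wood tray 190 x 80 mm, x along its length, fixed. Origin: centre of its underside; z up. Recess: boat outline 158 x 48 mm along x, 4 mm clear all round its stone plus a 4 mm sloped lead-in. Recess floor 6 mm, rim 14 mm above the bench. A 36 mm finger notch cuts the middle of the +y and -y rims to floor level. A seated stone's origin lies 6 mm above this origin.
- sanding_block: bystander: brown cork sanding block, 105 x 58 x 32 mm, loose among the stones; it is no sharpening stone and has no box. Origin: under its middle.
- block_plane: bystander: blue block plane, 160 x 48 x 43 mm, loose among the stones. Origin: under its middle.

How it is judged:
By the outcome, as a careful person would: the job done as asked, in the order asked, and still so for the second after the job is handed in, with the robot touching nothing.
It also fails if it takes over 96 s, if anything falls off the work surface, if the arm or the gripper's body presses on something with over 40 N, if the wrist force passes 120 N, or if a joint passes its speed limit or range.

## Working session

There is one attempt and no reset: what is moved stays moved. The work goes in short steps, Python scripts to look and compute and a tool call to move; the robot and the scene stay as the last step left them, time stands still between calls to the robot, and variables do not carry over. Pictures are saved under pics/ and viewed, at most 14 in all, crops included, and the job is handed in when it is done.

Besides the shell and the picture viewer there is one more tool, called after "Emit:" by a JSON object that holds its "api" and its "payload". move_arm: Moves the arm, as the interface text tells. Shifts and turns lie within -1 to 1; 1 stands for 100 mm of shift or 45 degrees of turn. Its arguments: {"type":"object","properties":{"motion":{"type":"array","items":{"type":"number"}}},"required":["motion"]}

```bash
mkdir -p pics; python3 - <<'E'
from bench import robot
import cv2
for n in("top","side"):
    cv2.imwrite(f"pics/{n}0.png",robot.snapshot(n)[:,:,::-1])
    c=robot.get_calibration(n);print(n,c)
o=robot.get_obs();print(o["time"],o["tool_pos"],o["ee_rot"],o["width"],robot.tcp_to_grasp)
E
```

```text
top {'fx': 379.8589741308563, 'fy': 379.8589741308563, 'cx': 321.3323267136311, 'cy': 193.45501691104457, 'R': array([[-0.01484628, -0.99981436, -0.01228123],
       [-0.99757313,  0.01564638, -0.06784569],
       [ 0.06802525,  0.01124417, -0.99762024]]), 't': array([0.00310657, 0.5520817 , 0.99401329])}
side {'fx': 515.9646545532382, 'fy': 515.9646545532382, 'cx': 319.50387869076303, 'cy': 194.55517864802988, 'R': array([[ 0.99938105,  0.03036184, -0.01776742],
       [-0.0043086 , -0.39561964, -0.91840434],
       [-0.03491359,  0.91791244, -0.39524396]]), 't': array([-0.54095459,  0.03059298,  1.67782739])}
0.1 [ 0.17070512 -0.5223219   0.20443524] [-3.13962296e+00 -2.00071247e-04  3.15814889e-01] 0.09389209669728987 -0.0188
```

View pics/top0.png

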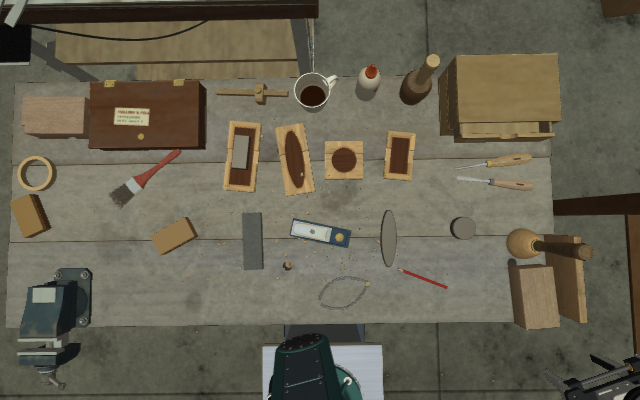

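View pics/side0.png

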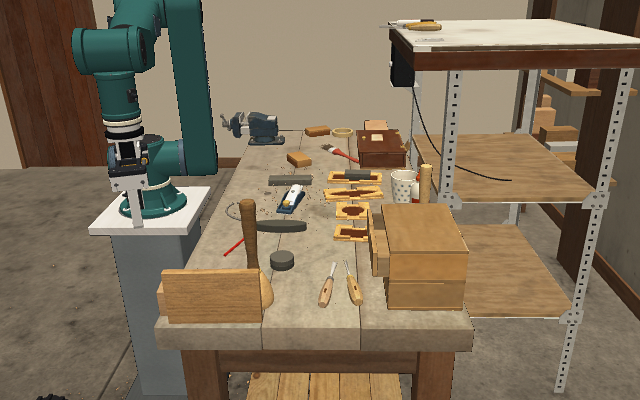

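```bash
python3 - <<'E'
import cv2
a=cv2.imread("pics/top0.png")
cv2.imwrite("pics/c1.png",cv2.resize(a[115:280,220:350],None,fx=5,fy=5,interpolation=cv2.INTER_CUBIC)[:,:][:].copy() if 0 else cv2.resize(a[115:275,220:420],None,fx=3.75,fy=3.75,interpolation=cv2.INTER_CUBIC))
h=cv2.cvtColor(a,cv2.COLOR_BGR2HSV)
for n,(u,v) in dict(long=(252,240),boat=(389,238),round=(460,228),pocket=(240,150),bench=(420,220),bench2=(230,240),boxl=(229,180),rec=(240,180),rr=(344,160),rb=(295,160),rimr=(328,145)).items(): print(n,a[v,u],h[v,u])
for row,c0,c1 in((225,235,270),(238,375,402),(228,446,480),(150,222,262)): print(row,c0,a[row,c0:c1].mean(1).astype(int))
E
```

```text
long [80 88 85] [41 23 88]
boat [ 96 111 114] [ 25  40 114]
round [ 94 110 114] [ 24  45 114]
pocket [111 128 133] [ 23  42 133]
bench [112 128 130] [ 27  35 130]
bench2 [102 114 115] [ 28  29 115]
boxl [41 67 92] [ 15 141  92]
rec [29 47 75] [ 12 156  75]
rr [29 46 73] [ 12 154  73]
rb [30 48 78] [ 11 157  78]
rimr [106 155 183] [ 19 107 183]
225 235 [125 123 120 119 118 121 121 102  86  88  84  84  84  84  85  85  87  85
  82  83  84  84  83  88  87  80  47  87 124 124 124 125 122 122 126]
238 375 [103 106 105 104 101  63  57  99 108 109 109 108 108 107 107 107 107 107
 107 106 101  81 116 110 108 112 113]
228 446 [134 130 128 117  28  29  43  81 107 107 106 106 106 105 106 106 106 105
 105 105 105 105 104 104 105 104 103 103 102 100 118 115 116 116]
150 222 [114 115 113 114 113 117 146 142 144 135 113 109 123 122 123 123 123 124
 124 124 125 125 125 125 123  99  31  34  52  52  58  78 102 126 128 122
  91  77 103 102]
```

View pics/c1.png

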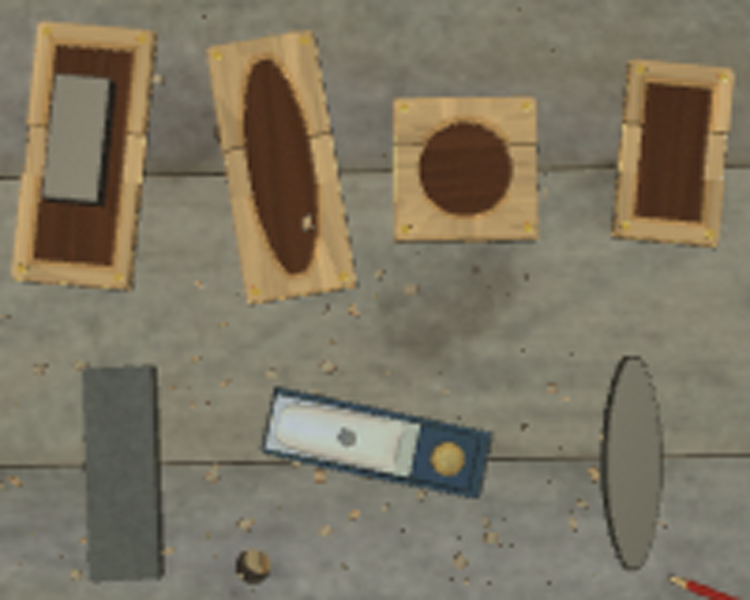

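```bash
cat >h.py <<'E'
from bench import robot
import numpy as np
def unproj(uv,z,n="top"):
    c=robot.get_calibration(n);R,t=c["R"],c["t"];uv=np.atleast_2d(uv).astype(float)
    d=np.c_[(uv[:,0]-c["cx"])/c["fx"],(uv[:,1]-c["cy"])/c["fy"],np.ones(len(uv))]@R
    C=-R.T@t
    return (C+d*((z-C[2])/d[:,2])[:,None])[:,:2]
def proj(X,n="top"):
    c=robot.get_calibration(n);q=np.asarray(X)@c["R"].T+c["t"]
    return q[:,:2]/q[:,2:]*[c["fx"],c["fy"]]+[c["cx"],c["cy"]]
def crop(p,s=3.75,o=(220,115)): return (np.array(p)+.5)/s-.5+o
def rect(P):
    c=P.mean(0);l=(P[0]+P[1]-P[2]-P[3])/2;w=(P[0]+P[3]-P[1]-P[2])/2
    return c.round(4),[round(1e3*np.linalg.norm(v),1) for v in(l,w)],np.degrees([np.arctan2(l[1],l[0]),np.arctan2(-w[0],w[1])]).round(1)
E
python3 - <<'E'
from h import *
import cv2
for n,z,p in[("boxL",.014,[(38,22),(156,32),(131,290),(12,280)]),("boxB",.014,[(208,45),(312,30),(357,288),(249,303)]),("boxR",.014,[(394,97),(536,97),(538,241),(393,241)]),("boxP",.014,[(628,59),(734,70),(716,248),(613,237)]),("recL",.006,[(56,45),(127,48),(111,265),(35,261)]),("recP",.006,[(648,83),(713,87),(699,221),(637,217)]),
 ("pocket",.031,[(54,73),(111,80),(101,203),(45,196)]),("long",.022,[(83,367),(155,366),(162,578),(90,580)])]:
    print(n,*rect(unproj(crop(p),z)))
print("boat",unproj(crop([(632,357),(632,568),(606,463),(662,463)]),.024))
print("recB",unproj(crop([(262,60),(298,273)]),.014))
print("recR",unproj(crop([(466,169)]),.010))
a=cv2.imread("pics/top0.png")
b=cv2.resize(a[205:250,440:485],None,fx=8,fy=8,interpolation=cv2.INTER_CUBIC)
cv2.imwrite("pics/c2.png",b)
E
```

```text
boxL [0.6572 0.2074] [np.float64(188.3), np.float64(86.1)] [-5.7 -5.8]
boxB [0.6472 0.0653] [np.float64(189.9), np.float64(77.0)] [8.8 7.2]
boxR [ 0.6427 -0.0668] [np.float64(104.3), np.float64(103.0)] [-0.9 -1. ]
boxP [ 0.6515 -0.2158] [np.float64(129.6), np.float64(75.1)] [-6.9 -7.1]
recL [0.6593 0.2106] [np.float64(159.1), np.float64(53.7)] [-4.9 -3.7]
recP [ 0.6538 -0.2185] [np.float64(98.3), np.float64(45.9)] [-6.9 -4.6]
pocket [0.6668 0.2083] [np.float64(88.3), np.float64(40.6)] [-4.4 -8.1]
long [0.43   0.1788] [np.float64(148.9), np.float64(50.8)] [1.8 0.4]
boat [[ 0.50562533 -0.18110102]
 [ 0.35874771 -0.17716955]
 [ 0.43173114 -0.16094657]
 [ 0.43117379 -0.20007105]]
recB [[0.72449714 0.07852542]
 [0.56952122 0.05415255]]
recR [[ 0.64317034 -0.06759394]]
```

View pics/c2.png

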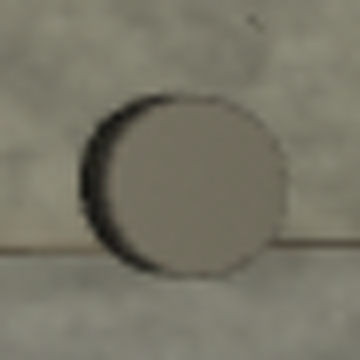

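```bash
cat >>h.py <<'E'
def go(x,y,z,yaw,start=None):
    "turn (45deg units) about tool z, then shift (100mm units) in tool axes as after the turn"
    o=robot.get_obs();p=o["tool_pos"] if start is None else np.array(start)
    w=np.radians(yaw);d=np.array([x,y,z])-p
    s=np.array([np.cos(w)*d[0]+np.sin(w)*d[1],np.sin(w)*d[0]-np.cos(w)*d[1],-d[2]])*10
    print("turn %.3f"%(-(w-o["ee_rot"][2])/(np.pi/4)),"shift",s.round(3))
E
python3 - <<'E'
from h import *
print("round",unproj([464,227.75],.028))
go(.3,-.25,.14,-5.2); go(.6607,.2088,.12,-5.2,(.3,-.25,.14))
E
```

```text
round [[ 0.45575252 -0.37696646]]
turn 0.518 shift [ 1.041 -2.829  0.644]
turn 0.518 shift [ 3.176 -4.896  0.2  ]
```

Emit:
{"api": "move_arm", "payload": {"motion": [0,0,0.13,0,0,0,0.8,0,0,0.13,0,0,0,0.8,0,0,0.13,0,0,0,0.8,0,0,0.128,0,0,0,0.8,0,0,0,0.13,-0.354,0.08,0.8,0,0,0,0.13,-0.354,0.08,0.8,0,0,0,0.13,-0.354,0.08,0.8,0,0,0,0.13,-0.354,0.08,0.8,0,0,0,0.13,-0.354,0.08,0.8,0,0,0,0.13,-0.354,0.08,0.8,0,0,0,0.13,-0.354,0.08,0.8,0,0,0,0.13,-0.354,0.08,0.8]}}

```text
time: 1.1
tool_pos: [0.3002, -0.2483, 0.1407]
ee_rot: [-3.141, 0.0, -0.092]
wrist_force: [1.4, -0.7, -0.1]
width: 0.0751
finger_force: 0.0
```

```bash
python3 - <<'E'
from h import *
o=robot.get_obs();print(o["time"],o["tool_pos"],np.degrees(o["ee_rot"]),o["width"],o["qvel"].round(2))
go(.6608,.2088,.10,-5.2)
E
```

```text
1.1 [ 0.30024341 -0.24834212  0.14070857] [-1.79987643e+02  5.85439113e-03 -5.25482565e+00] 0.07511331311785215 [ 1.05 -0.27  0.4   0.   -0.14  1.04]
turn -0.001 shift [ 3.176 -4.879  0.407]
```

Emit:
{"api": "move_arm", "payload": {"motion": [0,0,0,0.22,-0.34,0.02,0.8,0,0,0,0.22,-0.34,0.02,0.8,0,0,0,0.22,-0.34,0.02,0.8,0,0,0,0.22,-0.34,0.02,0.8,0,0,0,0.22,-0.34,0.02,0.8,0,0,0,0.22,-0.34,0.02,0.8,0,0,0,0.22,-0.34,0.02,0.8,0,0,0,0.22,-0.34,0.02,0.8,0,0,0,0.22,-0.34,0.02,0.8,0,0,0,0.22,-0.34,0.02,0.8,0,0,0,0.22,-0.34,0.02,0.8,0,0,0,0.22,-0.34,0.02,0.8]}}

```text
time: 2.1
tool_pos: [0.6006, 0.134, 0.1166]
ee_rot: [3.141, 0.001, -0.091]
wrist_force: [0.9, -0.3, -0.9]
width: 0.0752
finger_force: 0.0
```

Emit:
{"api": "move_arm", "payload": {"motion": [0,0,0,0.22,-0.34,0.02,0.8,0,0,0,0.2,-0.28,0.04,0.8,0,0,0,0.1,-0.16,0.1,0.8,0,0,0,0,0,0,0.8,0,0,0,0,0,0,0.7]}}

```text
time: 2.52
tool_pos: [0.658, 0.2053, 0.099]
ee_rot: [3.14, 0.004, -0.09]
wrist_force: [0.2, -0.2, 0.8]
width: 0.0714
finger_force: 0.0
```

```bash
python3 - <<'E'
from h import *
import cv2
cv2.imwrite("pics/t1.png",cv2.resize(robot.snapshot("top")[:,:,::-1][100:240,180:360],None,fx=3,fy=3))
o=robot.get_obs();print(o["time"],o["tool_pos"],np.degrees(o["ee_rot"]),o["width"],o["wrist_force"])
go(.6608,.2088,.010,-5.2)
E
```

```text
2.5667 [0.65818586 0.20448574 0.10028189] [ 1.79912462e+02  1.36374037e-01 -5.20683690e+00] 0.06851380039633782 [ 0.01544443 -0.29298315  0.36523424]
turn -0.000 shift [ 0.022 -0.045  0.903]
```

View pics/t1.png

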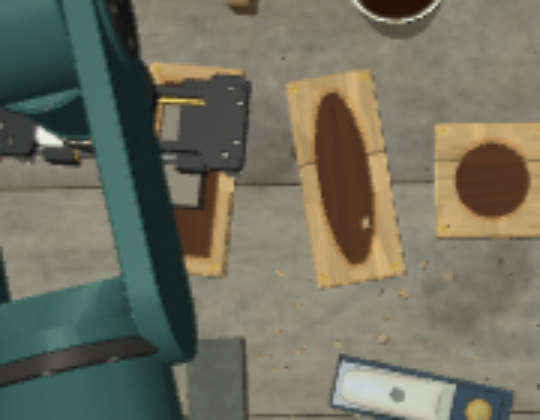

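Emit:
{"api": "move_arm", "payload": {"motion": [0,0,0,0.02,-0.045,0.2,0.68,0,0,0,0,0,0.25,0.68,0,0,0,0,0,0.2,0.68,0,0,0,0,0,0.12,0.68,0,0,0,0,0,0.07,0.68,0,0,0,0,0,0.04,0.68,0,0,0,0,0,0,0.68,0,0,0,0,0,0,0.68]}}

```text
time: 3.23
tool_pos: [0.6622, 0.2091, 0.015]
ee_rot: [-3.141, -0.002, -0.091]
wrist_force: [-0.2, -0.2, 0.3]
width: 0.0643
finger_force: 0.0
```

Emit:
{"api": "move_arm", "payload": {"motion": [0,0,0,0,0,0,0.5,0,0,0,0,0,0,0.45,0,0,0,0,0,0,0.4,0,0,0,0,0,0,0.35,0,0,0,0,0,0,0.3,0,0,0,0,0,0,0.3]}}

```text
time: 3.73
tool_pos: [0.6618, 0.2099, 0.0142]
ee_rot: [-3.141, -0.001, -0.091]
wrist_force: [-0.7, 0.9, 2.2]
width: 0.0399
finger_force: 30.0
```

Emit:
{"api": "move_arm", "payload": {"motion": [0,0,0,0,0,-0.05,0.3,0,0,0,0,0,-0.1,0.3,0,0,0,0,0,-0.2,0.3,0,0,0,0,0,-0.25,0.3,0,0,0.038,0,0,-0.25,0.3,0,0,0,0,0,-0.1,0.3,0,0,0,0,0,0,0.3,0,0,0,0,0,0,0.3]}}

```text
time: 4.4
tool_pos: [0.6615, 0.2092, 0.1086]
ee_rot: [3.142, -0.001, -0.12]
wrist_force: [0.1, -0.2, -3.2]
width: 0.04
finger_force: 30.0
```

```bash
python3 - <<'E'
from h import *
import cv2
cv2.imwrite("pics/t2.png",robot.snapshot("side")[:,:,::-1][120:260,240:440])
o=robot.get_obs();print(o["time"],o["tool_pos"],np.degrees(o["ee_rot"]),o["width"],o["wrist_force"])
go(.647,-.2157,.10,-6.9)
E
```

```text
4.45 [0.66058923 0.20902167 0.10686989] [ 1.79938300e+02  1.34691939e-01 -6.90469367e+00] 0.03989249332100922 [-0.47368116 -0.02277544 -2.33989465]
turn -0.000 shift [0.375 4.233 0.069]
```

Emit:
{"api": "move_arm", "payload": {"motion": [0,0,0,0.02,0.12,0,0.3,0,0,0,0.03,0.3,0,0.3,0,0,0,0.035,0.4,0,0.3,0,0,0,0.035,0.4,0,0.3,0,0,0,0.035,0.4,0,0.3,0,0,0,0.035,0.4,0,0.3,0,0,0,0.035,0.4,0,0.3,0,0,0,0.035,0.4,0,0.3,0,0,0,0.035,0.4,0,0.3,0,0,0,0.03,0.4,0,0.3,0,0,0,0.03,0.35,0,0.3,0,0,0,0.02,0.23,0.02,0.3]}}

```text
time: 5.45
tool_pos: [0.6458, -0.217, 0.1043]
ee_rot: [3.14, 0.003, -0.124]
wrist_force: [-0.1, -0.4, -1.1]
width: 0.0399
finger_force: 30.0
```

Emit:
{"api": "move_arm", "payload": {"motion": [0,0,0,0,0.03,0.02,0.3,0,0,0,0,0,0.02,0.3,0,0,0,0,0,0,0.3,0,0,0,0,0,0,0.3,0,0,0,0,0,0,0.3]}}

```text
time: 5.87
tool_pos: [0.6477, -0.2134, 0.1021]
ee_rot: [-3.141, 0.001, -0.119]
wrist_force: [-0.6, -0.0, -1.6]
width: 0.0396
finger_force: 30.0
```

```bash
python3 - <<'E'
from h import *
import cv2
a=robot.snapshot("top")[:,:,::-1]
cv2.imwrite("pics/t3.png",cv2.resize(a[110:250,350:480],None,fx=4,fy=4))
o=robot.get_obs();print(o["time"],o["tool_pos"],np.degrees(o["ee_rot"]),o["width"],o["wrist_force"])
go(.647,-.2157,.0142,-6.9)
E
```

```text
5.9167 [ 0.6478469  -0.21352811  0.10248481] [-1.79988881e+02  7.38313970e-03 -6.80256465e+00] 0.039826611312756055 [-0.0277455  -0.20869315 -2.09838883]
turn 0.002 shift [-0.006  0.023  0.883]
```

View pics/t3.png

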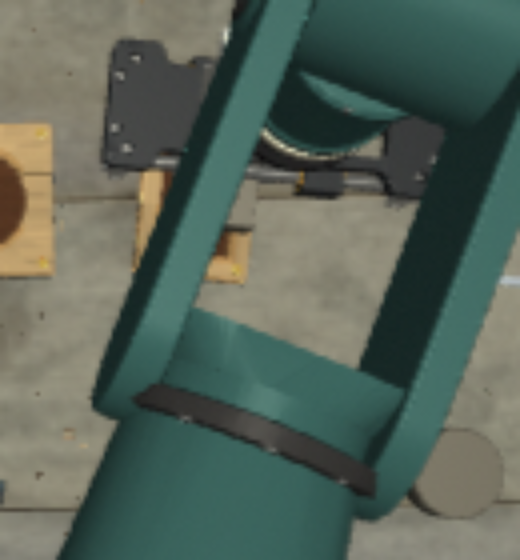

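Emit:
{"api": "move_arm", "payload": {"motion": [0,0,0,0,0.02,0.1,0.3,0,0,0,0,0,0.2,0.3,0,0,0,0,0,0.2,0.3,0,0,0,0,0,0.15,0.3,0,0,0,0,0,0.08,0.3,0,0,0,0,0,0.05,0.3,0,0,0,0,0,0.04,0.3,0,0,0,0,0,0.02,0.3,0,0,0,0,0,0.02,0.3,0,0,0,0,0,0,0.3,0,0,0,0,0,0,0.3]}}

```text
time: 6.83
tool_pos: [0.6479, -0.2173, 0.0174]
ee_rot: [3.141, -0.001, -0.121]
wrist_force: [-0.1, 0.3, -1.9]
width: 0.0398
finger_force: 30.0
```

Emit:
{"api": "move_arm", "payload": {"motion": [0,0,0,0,0,0.01,0.3,0,0,0,0,0,0.01,0.3,0,0,0,0,0,0.01,0.3,0,0,0,0,0,0,0.3,0,0,0,0,0,0,0.3]}}

```text
time: 7.25
tool_pos: [0.6477, -0.2173, 0.0142]
ee_rot: [3.141, -0.001, -0.121]
wrist_force: [-0.1, -0.5, 1.2]
width: 0.0396
finger_force: 30.0
```

Force went positive: floor contact. Release and lift.

Emit:
{"api": "move_arm", "payload": {"motion": [0,0,0,0,0,0,0.44,0,0,0,0,0,0,0.48,0,0,0,0,0,0,0.55,0,0,0,0,0,0,0.62,0,0,0,0,0,0,0.66,0,0,0,0,0,-0.1,0.66,0,0,0,0,0,-0.2,0.66,0,0,0,0,0,-0.3,0.8,0,0,0,0,0,-0.3,0.9,0,0,0,0,0,0,0.9]}}

```text
time: 8.08
tool_pos: [0.6514, -0.2187, 0.113]
ee_rot: [3.137, -0.014, -0.121]
wrist_force: [0.9, -0.2, 1.4]
width: 0.0786
finger_force: 0.0
```

```bash
python3 - <<'E'
from h import *
o=robot.get_obs();print(o["time"],o["tool_pos"],np.degrees(o["ee_rot"]),o["width"],o["wrist_force"])
go(.456,-.377,.10,-1)
E
```

```text
8.0833 [ 0.65138111 -0.21874778  0.11304562] [179.76013586  -0.81662991  -6.92235449] 0.07857260696180564 [ 0.89605006 -0.2076188   1.35142849]
turn -0.132 shift [-1.926  1.616  0.13 ]
```

Emit:
{"api": "move_arm", "payload": {"motion": [0,0,0,-0.3,0.1,0,0.9,0,0,0,-0.3,0.1,0,0.9,0,0,0,-0.3,0.1,0,0.9,0,0,0,-0.3,0.1,0,0.9,0,0,-0.149,-0.2,0.1,0,0.9,0,0,-0.149,0,0,0,0.9,0,0,-0.149,0,0,0,0.9,0,0,-0.149,0,0,0,0.9,0,0,-0.149,0,0,0,0.9,0,0,-0.149,0,0,0,0.9,0,0,-0.149,0,0,0,0.9,0,0,-0.149,0,0,0,0.9]}}

```text
time: 9.08
tool_pos: [0.5025, -0.25, 0.104]
ee_rot: [3.141, -0.0, 0.821]
wrist_force: [0.0, -0.4, -1.0]
width: 0.0848
finger_force: 0.0
```

Emit:
{"api": "move_arm", "payload": {"motion": [0,0,-0.149,0,0,0,0.9,0,0,-0.149,0,0,0,0.9,0,0,-0.149,0,0,0,0.9,0,0,-0.149,0,0,0,0.9,0,0,-0.149,0,0,0,0.9,0,0,0,0,0,0,0.9,0,0,0,0,0,0,0.9]}}

```text
time: 9.67
tool_pos: [0.5025, -0.2499, 0.1038]
ee_rot: [3.141, 0.0, 1.397]
wrist_force: [0.0, 0.2, -0.5]
width: 0.0844
finger_force: 0.0
```

```bash
python3 - <<'E'
from h import *
import cv2
a=robot.snapshot("top")[:,:,::-1]
cv2.imwrite("pics/t4.png",cv2.resize(a[110:300,350:600],None,fx=3,fy=3))
o=robot.get_obs();print(o["time"],o["tool_pos"],np.degrees(o["ee_rot"]),o["width"],o["wrist_force"])
go(.456,-.377,.10,80)
E
```

```text
9.7167 [ 0.50244261 -0.24990629  0.10376061] [1.79971954e+02 1.60784303e-02 8.00801107e+01] 0.08476776904498017 [-0.14903734  1.40987547  0.89870653]
turn 0.002 shift [-1.332 -0.237  0.038]
```

View pics/t4.png

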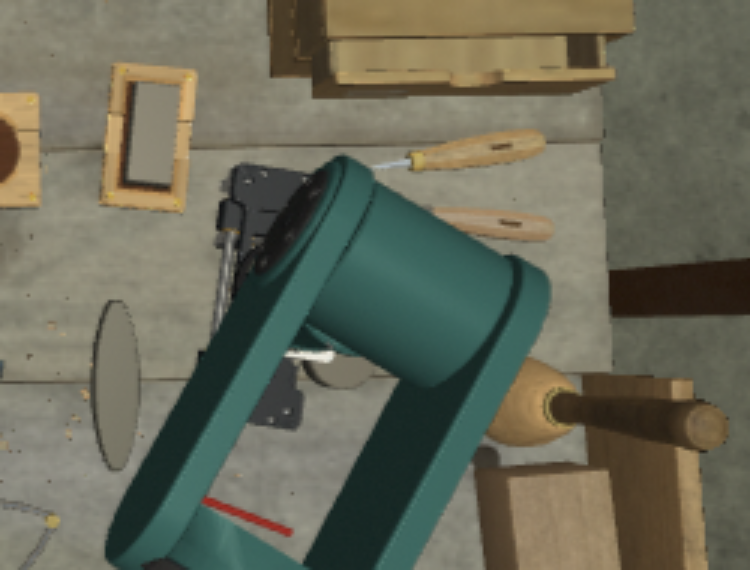

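```bash
python3 - <<'E'
from h import *
import cv2
a=robot.snapshot("side")[:,:,::-1]
cv2.imwrite("pics/s4.png",a)
E
```

```text
(no output)
```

View pics/s4.png

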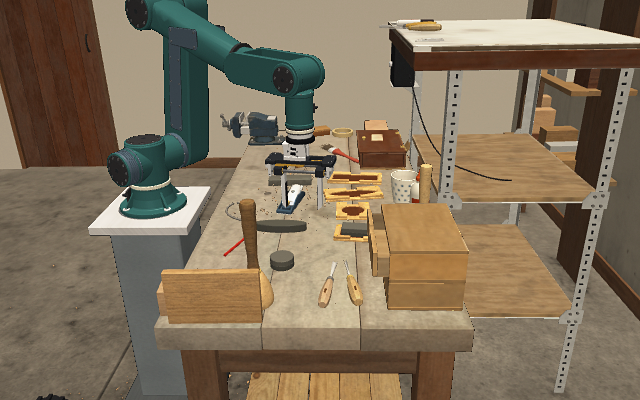

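Emit:
{"api": "move_arm", "payload": {"motion": [0,0,0,-0.2,-0.04,0,0.9,0,0,0,-0.3,-0.06,0,0.9,0,0,0,-0.3,-0.06,0,0.9,0,0,0,-0.3,-0.05,0,0.9,0,0,0,-0.23,-0.03,0,0.9,0,0,0,0,0,0,0.9,0,0,0,0,0,0,0.9,0,0,0,0,0,0,0.9]}}

```text
time: 10.43
tool_pos: [0.4563, -0.3763, 0.1034]
ee_rot: [-3.142, -0.001, 1.4]
wrist_force: [-0.6, 0.3, 0.2]
width: 0.0846
finger_force: 0.0
```

```bash
python3 - <<'E'
from h import *
o=robot.get_obs();print(o["time"],o["tool_pos"],np.degrees(o["ee_rot"]),o["width"],o["wrist_force"])
go(.456,-.377,.008,80)
E
```

```text
10.4333 [ 0.4563084  -0.37625599  0.10339168] [-1.79998643e+02 -4.71054141e-02  8.01917507e+01] 0.08455344063305129 [-0.55099132  0.30755761  0.19130047]
turn 0.004 shift [-0.008 -0.002  0.954]
```

Emit:
{"api": "move_arm", "payload": {"motion": [0,0,0,0,0,0.15,0.9,0,0,0,0,0,0.25,0.9,0,0,0,0,0,0.25,0.9,0,0,0,0,0,0.15,0.9,0,0,0,0,0,0.08,0.9,0,0,0,0,0,0.06,0.9,0,0,0,0,0,0,0.9,0,0,0,0,0,0,0.9]}}

```text
time: 11.1
tool_pos: [0.4569, -0.3768, 0.0104]
ee_rot: [3.14, 0.001, 1.401]
wrist_force: [-0.1, -1.4, 0.1]
width: 0.0844
finger_force: 0.0
```

Emit:
{"api": "move_arm", "payload": {"motion": [0,0,0,0,0,0,0.75,0,0,0,0,0,0,0.68,0,0,0,0,0,0,0.62,0,0,0,0,0,0,0.55,0,0,0,0,0,0,0.5,0,0,0,0,0,0,0.5]}}

```text
time: 11.6
tool_pos: [0.456, -0.3772, 0.0102]
ee_rot: [3.142, 0.001, 1.4]
wrist_force: [-1.6, 0.7, 3.9]
width: 0.0597
finger_force: 30.0
```

Emit:
{"api": "move_arm", "payload": {"motion": [0,0,0,0,0,-0.05,0.5,0,0,0,0,0,-0.15,0.5,0,0,0,0,0,-0.25,0.5,0,0,0,0.1,0,-0.3,0.5,0,0,0,0.25,0,-0.2,0.5,0,0,0,0.3,0,-0.1,0.5,0,0,0,0.3,0,0,0.5,0,0,0,0.3,0,0,0.5,0,0,0,0.15,0,0,0.5,0,0,0.1,0,0,0,0.5,0,0,0.14,0,0,0,0.5,0,0,0.14,0,0,0,0.5]}}

```text
time: 12.6
tool_pos: [0.4799, -0.238, 0.1141]
ee_rot: [-3.141, -0.0, 1.098]
wrist_force: [0.5, 0.1, -2.4]
width: 0.0597
finger_force: 30.0
```

Emit:
{"api": "move_arm", "payload": {"motion": [0,0,0.14,0,0,0,0.5,0,0,0.14,0,0,0,0.5,0,0,0.14,0,0,0,0.5,0,0,0.14,0,0,0,0.5,0,0,0.14,0,0,0,0.5,0,0,0.14,0,0,0,0.5,0,0,0.14,0,0,0,0.5,0,0,0.14,0,0,0,0.5,0,0,0.14,0,0,0,0.5,0,0,0.14,0,0,0,0.5,0,0,0.025,0,0,0,0.5,0,0,0,0,0,0,0.5]}}

```text
time: 13.6
tool_pos: [0.4797, -0.2387, 0.114]
ee_rot: [-3.141, 0.001, -0.015]
wrist_force: [1.4, -0.6, -2.4]
width: 0.0594
finger_force: 30.0
```

```bash
python3 - <<'E'
from h import *
o=robot.get_obs();print(o["time"],o["tool_pos"],np.degrees(o["ee_rot"]),o["width"],o["wrist_force"],o["finger_force"])
go(.643,-.067,.1,-1)
E
```

```text
13.6 [ 0.47974211 -0.23867307  0.1140382 ] [-1.79970031e+02  2.94759416e-02 -8.86825292e-01] 0.059409495521187364 [ 1.37305497 -0.59636116 -2.36369443] 29.999782741069794
turn 0.003 shift [ 1.602 -1.745  0.14 ]
```

Emit:
{"api": "move_arm", "payload": {"motion": [0,0,0,0.1,-0.11,0,0.5,0,0,0,0.2,-0.22,0,0.5,0,0,0,0.25,-0.275,0,0.5,0,0,0,0.25,-0.275,0.03,0.5,0,0,0,0.25,-0.275,0.03,0.5,0,0,0,0.25,-0.275,0.03,0.5,0,0,0,0.2,-0.21,0.03,0.5,0,0,0,0.1,-0.105,0.02,0.5,0,0,0,0,0,0,0.5,0,0,0,0,0,0,0.5,0,0,0,0,0,0,0.5]}}

```text
time: 14.52
tool_pos: [0.6421, -0.0684, 0.1004]
ee_rot: [3.141, 0.001, -0.018]
wrist_force: [0.4, -0.5, -2.3]
width: 0.0596
finger_force: 30.0
```

```bash
python3 - <<'E'
from h import *
import cv2
a=robot.snapshot("side")[:,:,::-1]
cv2.imwrite("pics/s5.png",cv2.resize(a[140:270,270:430],None,fx=4,fy=4))
o=robot.get_obs();print(o["time"],o["tool_pos"],np.degrees(o["ee_rot"]),o["width"],o["wrist_force"],o["finger_force"])
go(.643,-.067,.0162,-1)
E
```

```text
14.5667 [ 0.64207374 -0.06863277  0.1006487 ] [ 1.79958523e+02  2.85852394e-02 -1.04955086e+00] 0.05951860983586136 [ 0.207061    0.17770042 -1.70970602] 29.9994358420372
turn -0.001 shift [ 0.009 -0.016  0.844]
```

View pics/s5.png

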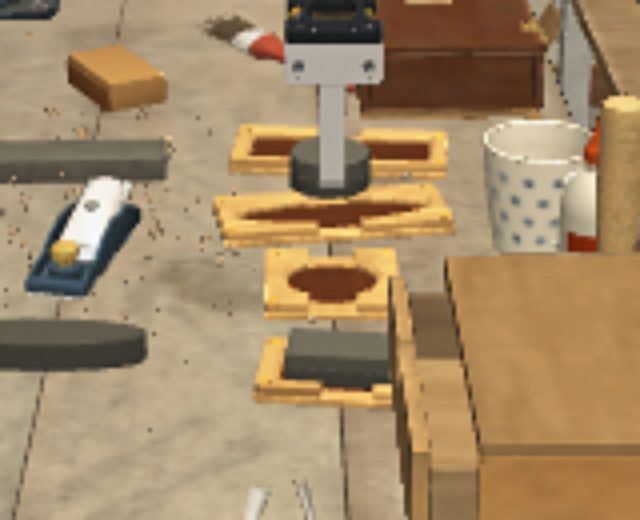

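Emit:
{"api": "move_arm", "payload": {"motion": [0,0,0,0.01,-0.015,0.1,0.5,0,0,0,0,0,0.2,0.5,0,0,0,0,0,0.2,0.5,0,0,0,0,0,0.13,0.5,0,0,0,0,0,0.08,0.5,0,0,0,0,0,0.05,0.5,0,0,0,0,0,0.03,0.5,0,0,0,0,0,0.02,0.5,0,0,0,0,0,0,0.5,0,0,0,0,0,0,0.5]}}

```text
time: 15.4
tool_pos: [0.6446, -0.0658, 0.0204]
ee_rot: [3.141, -0.002, -0.017]
wrist_force: [-0.1, 0.4, -2.7]
width: 0.0592
finger_force: 30.0
```

Emit:
{"api": "move_arm", "payload": {"motion": [0,0,0,0,0,0.01,0.5,0,0,0,0,0,0.01,0.5,0,0,0,0,0,0.01,0.5,0,0,0,0,0,0,0.5,0,0,0,0,0,0,0.5]}}

```text
time: 15.82
tool_pos: [0.6439, -0.0657, 0.0164]
ee_rot: [3.142, 0.0, -0.017]
wrist_force: [-0.4, 0.5, -1.1]
width: 0.0594
finger_force: 30.0
```

Almost there; ease down 1 mm more.

Emit:
{"api": "move_arm", "payload": {"motion": [0,0,0,0,0,0.01,0.5,0,0,0,0,0,0,0.5,0,0,0,0,0,0,0.5]}}

```text
time: 16.07
tool_pos: [0.644, -0.0657, 0.0163]
ee_rot: [3.141, -0.0, -0.017]
wrist_force: [-1.4, 0.5, 2.5]
width: 0.0591
finger_force: 30.0
```

Emit:
{"api": "move_arm", "payload": {"motion": [0,0,0,0,0,0,0.65,0,0,0,0,0,0,0.7,0,0,0,0,0,0,0.75,0,0,0,0,0,0,0.8,0,0,0,0,0,0,0.85,0,0,0,0,0,-0.1,0.85,0,0,0,0,0,-0.2,0.85,0,0,0,0,0,-0.3,0.85,0,0,0,0,0,-0.3,0.85,0,0,0,0,0,-0.1,0.85,0,0,0,0,0,0,0.8]}}

```text
time: 16.98
tool_pos: [0.6465, -0.0662, 0.1207]
ee_rot: [3.14, -0.009, -0.017]
wrist_force: [0.5, -0.3, 1.1]
width: 0.0762
finger_force: 0.0
```

```bash
python3 - <<'E'
from h import *
o=robot.get_obs();print(o["time"],o["tool_pos"],np.degrees(o["ee_rot"]),o["width"],o["wrist_force"],o["finger_force"])
go(.4322,-.1797,.10,-1.5)
E
```

```text
16.9833 [ 0.64654701 -0.06616925  0.12072589] [179.90430817  -0.52933344  -0.98178054] 0.07618441563694277 [ 0.45704959 -0.33405678  1.13082874] 0.0
turn 0.012 shift [-2.113  1.191  0.207]
```

Emit:
{"api": "move_arm", "payload": {"motion": [0,0,0.012,-0.2,0.11,0,0.7,0,0,0,-0.32,0.18,0.02,0.7,0,0,0,-0.32,0.18,0.02,0.7,0,0,0,-0.32,0.18,0.03,0.7,0,0,0,-0.32,0.18,0.04,0.7,0,0,0,-0.32,0.18,0.05,0.7,0,0,0,-0.21,0.12,0.03,0.7,0,0,0,-0.1,0.06,0.02,0.7,0,0,0,0,0,0,0.7,0,0,0,0,0,0,0.7,0,0,0,0,0,0,0.7]}}

```text
time: 17.9
tool_pos: [0.431, -0.1788, 0.0943]
ee_rot: [-3.141, -0.001, -0.026]
wrist_force: [0.4, -0.4, -0.5]
width: 0.0657
finger_force: 0.0
```

```bash
python3 - <<'E'
from h import *
o=robot.get_obs();print(o["time"],o["tool_pos"],np.degrees(o["ee_rot"]),o["width"],o["wrist_force"],o["finger_force"])
go(.4322,-.1800,.006,-1.5)
E
```

```text
17.9 [ 0.43099501 -0.17879339  0.09431715] [-1.79974295e+02 -3.24585705e-02 -1.48448336e+00] 0.06569735453234284 [ 0.41359047 -0.38506464 -0.53128126] 0.0
turn 0.000 shift [0.012 0.012 0.883]
```

Emit:
{"api": "move_arm", "payload": {"motion": [0,0,0,0.01,0.01,0.15,0.68,0,0,0,0,0,0.25,0.68,0,0,0,0,0,0.2,0.68,0,0,0,0,0,0.13,0.68,0,0,0,0,0,0.08,0.68,0,0,0,0,0,0.05,0.68,0,0,0,0,0,0,0.65,0,0,0,0,0,0,0.6]}}

```text
time: 18.57
tool_pos: [0.4318, -0.1803, 0.009]
ee_rot: [3.141, -0.001, -0.026]
wrist_force: [0.8, 0.4, 0.4]
width: 0.0579
finger_force: 0.0
```

Emit:
{"api": "move_arm", "payload": {"motion": [0,0,0,0,0,0,0.5,0,0,0,0,0,0,0.45,0,0,0,0,0,0,0.4,0,0,0,0,0,0,0.35,0,0,0,0,0,0,0.3,0,0,0,0,0,0,0.3]}}

```text
time: 19.07
tool_pos: [0.4316, -0.1806, 0.0094]
ee_rot: [3.141, -0.002, -0.027]
wrist_force: [0.3, 0.5, 4.9]
width: 0.0399
finger_force: 30.0
```

Emit:
{"api": "move_arm", "payload": {"motion": [0,0,0,0,0,-0.05,0.3,0,0,0,0,0,-0.15,0.3,0,0,0,0,0,-0.25,0.3,0,0,0,0,0,-0.3,0.3,0,0,-0.12,0,0,-0.2,0.3,0,0,-0.107,0,0,-0.1,0.3,0,0,0,0,0,0,0.3,0,0,0,0,0,0,0.3]}}

```text
time: 19.73
tool_pos: [0.4305, -0.1802, 0.113]
ee_rot: [-3.141, 0.001, 0.149]
wrist_force: [0.4, 0.2, -3.0]
width: 0.0396
finger_force: 30.0
```

```bash
python3 - <<'E'
from h import *
o=robot.get_obs();print(o["time"],o["tool_pos"],np.degrees(o["ee_rot"]),o["width"],o["wrist_force"],o["finger_force"])
go(.647,.0657,.10,8.7)
E
```

```text
19.7333 [ 0.43050823 -0.18015687  0.11302197] [-1.79990398e+02  3.51538517e-02  8.56387871e+00] 0.039628546059623286 [ 0.36203092  0.17029667 -2.96339569] 29.99848984505661
turn -0.003 shift [ 2.512 -2.103  0.13 ]
```

Emit:
{"api": "move_arm", "payload": {"motion": [0,0,0,0.12,-0.1,0,0.3,0,0,0,0.22,-0.185,0,0.3,0,0,0,0.28,-0.235,0,0.3,0,0,0,0.28,-0.235,0.02,0.3,0,0,0,0.28,-0.235,0.02,0.3,0,0,0,0.28,-0.235,0.02,0.3,0,0,0,0.28,-0.235,0.02,0.3,0,0,0,0.28,-0.235,0.02,0.3,0,0,0,0.25,-0.21,0.02,0.3,0,0,0,0.16,-0.13,0,0.3,0,0,0,0.08,-0.068,0,0.3,0,0,0,0,0,0,0.3]}}

```text
time: 20.73
tool_pos: [0.6467, 0.0672, 0.0984]
ee_rot: [-3.141, 0.004, 0.153]
wrist_force: [0.5, -1.1, -2.8]
width: 0.0394
finger_force: 30.0
```

Emit:
{"api": "move_arm", "payload": {"motion": [0,0,0,0,0,0,0.3,0,0,0,0,0,0,0.3,0,0,0,0,0,0,0.3]}}

```text
time: 20.98
tool_pos: [0.6464, 0.0641, 0.1014]
ee_rot: [3.141, 0.001, 0.15]
wrist_force: [0.4, -0.1, -2.3]
width: 0.0395
finger_force: 30.0
```

```bash
python3 - <<'E'
from h import *
import cv2
a=robot.snapshot("top")[:,:,::-1]
cv2.imwrite("pics/t6.png",cv2.resize(a[100:260,220:440],None,fx=3,fy=3))
o=robot.get_obs();print(o["time"],o["tool_pos"],np.degrees(o["ee_rot"]),o["width"],o["wrist_force"],o["finger_force"])
go(.647,.0657,.0155,8.7)
E
```

```text
21.0333 [0.64657719 0.0641836  0.10167628] [1.79977493e+02 1.56500444e-02 8.57624156e+00] 0.039120065179014105 [ 0.00576236  0.01241354 -2.03748372] 29.998655980434705
turn -0.003 shift [ 0.006 -0.014  0.862]
```

View pics/t6.png

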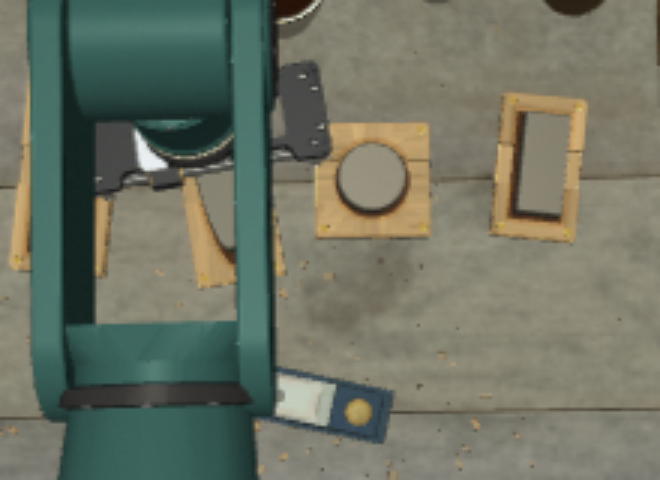

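Emit:
{"api": "move_arm", "payload": {"motion": [0,0,0,0.005,-0.014,0.1,0.3,0,0,0,0,0,0.2,0.3,0,0,0,0,0,0.2,0.3,0,0,0,0,0,0.13,0.3,0,0,0,0,0,0.08,0.3,0,0,0,0,0,0.05,0.3,0,0,0,0,0,0.03,0.3,0,0,0,0,0,0.02,0.3,0,0,0,0,0,0.01,0.3,0,0,0,0,0,0,0.3,0,0,0,0,0,0,0.3]}}

```text
time: 21.95
tool_pos: [0.6481, 0.067, 0.0204]
ee_rot: [3.141, -0.002, 0.152]
wrist_force: [0.2, 0.5, -2.7]
width: 0.0394
finger_force: 30.0
```

Emit:
{"api": "move_arm", "payload": {"motion": [0,0,0,0,0,0.01,0.3,0,0,0,0,0,0.01,0.3,0,0,0,0,0,0,0.3,0,0,0,0,0,0,0.3]}}

```text
time: 22.28
tool_pos: [0.6475, 0.067, 0.0174]
ee_rot: [3.142, 0.0, 0.152]
wrist_force: [0.6, -0.3, -2.6]
width: 0.0395
finger_force: 30.0
```

Emit:
{"api": "move_arm", "payload": {"motion": [0,0,0,0,0,0.01,0.3,0,0,0,0,0,0.01,0.3,0,0,0,0,0,0,0.3,0,0,0,0,0,0,0.3]}}

```text
time: 22.62
tool_pos: [0.6476, 0.067, 0.0155]
ee_rot: [3.141, -0.0, 0.152]
wrist_force: [0.8, -0.1, -2.2]
width: 0.0394
finger_force: 30.0
```

Emit:
{"api": "move_arm", "payload": {"motion": [0,0,0,0,0,0.01,0.3,0,0,0,0,0,0,0.3,0,0,0,0,0,0,0.3]}}

```text
time: 22.87
tool_pos: [0.6477, 0.067, 0.0155]
ee_rot: [3.141, -0.001, 0.152]
wrist_force: [-3.2, -0.0, 3.2]
width: 0.0395
finger_force: 30.0
```

Emit:
{"api": "move_arm", "payload": {"motion": [0,0,0,0,0,0,0.44,0,0,0,0,0,0,0.48,0,0,0,0,0,0,0.55,0,0,0,0,0,0,0.62,0,0,0,0,0,0,0.66,0,0,0,0,0,-0.1,0.66,0,0,0,0,0,-0.2,0.66,0,0,0,0,0,-0.3,0.7,0,0,0,0,0,-0.3,0.75,0,0,0,0,0,-0.1,0.8,0,0,0,0,0,0,0.8]}}

```text
time: 23.78
tool_pos: [0.6502, 0.0671, 0.1197]
ee_rot: [3.14, -0.009, 0.152]
wrist_force: [0.6, -0.2, 0.7]
width: 0.0751
finger_force: 0.0
```

```bash
python3 - <<'E'
from h import *
o=robot.get_obs();print(o["time"],o["tool_pos"],np.degrees(o["ee_rot"]),o["width"],o["wrist_force"],o["finger_force"])
go(.430,.1788,.10,1.5)
E
```

```text
23.7833 [0.65019129 0.06709531 0.11970634] [179.92404145  -0.52983316   8.69339094] 0.07513048175744678 [ 0.61847755 -0.17370987  0.72400286] 0.0
turn 0.160 shift [-2.172 -1.174  0.197]
```

Emit:
{"api": "move_arm", "payload": {"motion": [0,0,0.08,0,0,0,0.8,0,0,0.08,0,0,0,0.8,0,0,0,-0.2,-0.11,0,0.8,0,0,0,-0.34,-0.18,0.02,0.8,0,0,0,-0.34,-0.18,0.04,0.8,0,0,0,-0.34,-0.18,0.04,0.8,0,0,0,-0.34,-0.18,0.04,0.8,0,0,0,-0.34,-0.18,0.04,0.8,0,0,0,-0.18,-0.11,0.02,0.8,0,0,0,-0.07,-0.05,0,0.8,0,0,0,0,0,0,0.8,0,0,0,0,0,0,0.8]}}

```text
time: 24.78
tool_pos: [0.4299, 0.1781, 0.0939]
ee_rot: [3.141, -0.0, 0.026]
wrist_force: [0.9, -0.8, -0.1]
width: 0.0753
finger_force: 0.0
```

```bash
python3 - <<'E'
from h import *
o=robot.get_obs();print(o["time"],o["tool_pos"],np.degrees(o["ee_rot"]),o["width"],o["wrist_force"],o["finger_force"])
go(.430,.1788,.006,1.5)
E
```

```text
24.7833 [0.4299389  0.17813142 0.09389757] [ 1.79954501e+02 -2.28102562e-03  1.51354368e+00] 0.07527792176821874 [ 0.86703208 -0.79112398 -0.09983018] 0.0
turn 0.000 shift [ 0.001 -0.007  0.879]
```

Emit:
{"api": "move_arm", "payload": {"motion": [0,0,0,0,-0.007,0.15,0.8,0,0,0,0,0,0.25,0.8,0,0,0,0,0,0.2,0.8,0,0,0,0,0,0.13,0.8,0,0,0,0,0,0.08,0.8,0,0,0,0,0,0.06,0.8,0,0,0,0,0,0,0.75,0,0,0,0,0,0,0.7]}}

```text
time: 25.45
tool_pos: [0.4305, 0.1789, 0.0078]
ee_rot: [3.142, -0.001, 0.025]
wrist_force: [0.4, 0.7, 0.2]
width: 0.0673
finger_force: 0.0
```

Emit:
{"api": "move_arm", "payload": {"motion": [0,0,0,0,0,0,0.6,0,0,0,0,0,0,0.55,0,0,0,0,0,0,0.5,0,0,0,0,0,0,0.45,0,0,0,0,0,0,0.4,0,0,0,0,0,0,0.4]}}

```text
time: 25.95
tool_pos: [0.4304, 0.1798, 0.0085]
ee_rot: [-3.14, -0.002, 0.026]
wrist_force: [0.2, 2.7, 3.4]
width: 0.0499
finger_force: 30.0
```

Emit:
{"api": "move_arm", "payload": {"motion": [0,0,0,0,0,-0.05,0.4,0,0,0,0,0,-0.15,0.4,0,0,0,0,0,-0.25,0.4,0,0,0,0,0,-0.3,0.4,0,0,0.08,0,0,-0.2,0.4,0,0,0.08,0,0,-0.1,0.4,0,0,0,0,0,0,0.4,0,0,0,0,0,0,0.4]}}

```text
time: 26.62
tool_pos: [0.4287, 0.1785, 0.1115]
ee_rot: [3.14, 0.002, -0.098]
wrist_force: [0.3, 0.2, -5.0]
width: 0.0495
finger_force: 30.0
```

```bash
python3 - <<'E'
from h import *
o=robot.get_obs();print(o["time"],o["tool_pos"],np.degrees(o["ee_rot"]),o["width"],o["wrist_force"],o["finger_force"])
go(.6575,.208,.10,-5.6)
E
```

```text
26.6167 [0.4287124  0.178526   0.11149648] [ 1.79912842e+02  9.73693808e-02 -5.62523779e+00] 0.049539248970889654 [ 0.29857509  0.21808287 -5.03695   ] 29.99473214149475
turn -0.001 shift [ 2.248 -0.517  0.115]
```

Emit:
{"api": "move_arm", "payload": {"motion": [0,0,0,0.1,-0.02,0,0.4,0,0,0,0.2,-0.05,0,0.4,0,0,0,0.28,-0.065,0.02,0.4,0,0,0,0.28,-0.065,0.02,0.4,0,0,0,0.28,-0.065,0.02,0.4,0,0,0,0.28,-0.065,0.02,0.4,0,0,0,0.28,-0.065,0.02,0.4,0,0,0,0.26,-0.06,0,0.4,0,0,0,0.18,-0.04,0,0.4,0,0,0,0.1,-0.02,0,0.4,0,0,0,0,0,0,0.4,0,0,0,0,0,0,0.4]}}

```text
time: 27.62
tool_pos: [0.6568, 0.2075, 0.0989]
ee_rot: [3.14, 0.005, -0.099]
wrist_force: [-0.7, -0.1, -5.2]
width: 0.0498
finger_force: 30.0
```

Emit:
{"api": "move_arm", "payload": {"motion": [0,0,0,0,0,0,0.4,0,0,0,0,0,0,0.4]}}

```text
time: 27.78
tool_pos: [0.6565, 0.2079, 0.1015]
ee_rot: [3.141, 0.002, -0.099]
wrist_force: [-0.0, 0.2, -5.1]
width: 0.0495
finger_force: 30.0
```

```bash
python3 - <<'E'
from h import *
import cv2
a=robot.snapshot("side")[:,:,::-1]
cv2.imwrite("pics/s7.png",cv2.resize(a[140:270,270:430],None,fx=4,fy=4))
o=robot.get_obs();print(o["time"],o["tool_pos"],np.degrees(o["ee_rot"]),o["width"],o["wrist_force"],o["finger_force"])
go(.6575,.208,.0145,-5.6)
E
```

```text
27.8333 [0.65665595 0.207983   0.10201413] [ 1.79971008e+02  6.57113023e-02 -5.68482986e+00] 0.049801930395657994 [-0.08220421  0.45563883 -4.29384944] 29.994615018367767
turn -0.002 shift [ 0.008 -0.001  0.875]
```

View pics/s7.png

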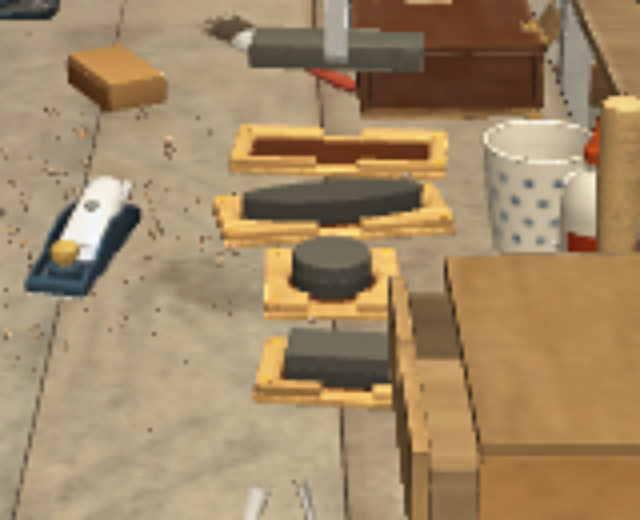

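Emit:
{"api": "move_arm", "payload": {"motion": [0,0,0,0.008,0,0.1,0.4,0,0,0,0,0,0.2,0.4,0,0,0,0,0,0.2,0.4,0,0,0,0,0,0.13,0.4,0,0,0,0,0,0.08,0.4,0,0,0,0,0,0.05,0.4,0,0,0,0,0,0.04,0.4,0,0,0,0,0,0.02,0.4,0,0,0,0,0,0.01,0.4,0,0,0,0,0,0,0.4,0,0,0,0,0,0,0.4]}}

```text
time: 28.75
tool_pos: [0.659, 0.2081, 0.0205]
ee_rot: [-3.141, -0.002, -0.1]
wrist_force: [-0.3, -0.2, -3.9]
width: 0.0491
finger_force: 30.0
```

Emit:
{"api": "move_arm", "payload": {"motion": [0,0,0,0,0,0.01,0.4,0,0,0,0,0,0.01,0.4,0,0,0,0,0,0,0.4,0,0,0,0,0,0,0.4]}}

```text
time: 29.08
tool_pos: [0.6583, 0.2079, 0.0174]
ee_rot: [3.141, 0.0, -0.1]
wrist_force: [0.1, 0.1, -4.0]
width: 0.0496
finger_force: 30.0
```

Emit:
{"api": "move_arm", "payload": {"motion": [0,0,0,0,0,0.01,0.4,0,0,0,0,0,0.01,0.4,0,0,0,0,0,0,0.4,0,0,0,0,0,0,0.4]}}

```text
time: 29.42
tool_pos: [0.6582, 0.2079, 0.0152]
ee_rot: [3.141, 0.0, -0.1]
wrist_force: [0.4, -0.2, -4.0]
width: 0.0499
finger_force: 30.0
```

Emit:
{"api": "move_arm", "payload": {"motion": [0,0,0,0,0,0.01,0.4,0,0,0,0,0,0,0.4,0,0,0,0,0,0,0.4]}}

```text
time: 29.67
tool_pos: [0.6585, 0.208, 0.0146]
ee_rot: [-3.142, -0.0, -0.1]
wrist_force: [-0.9, -0.8, -3.6]
width: 0.05
finger_force: 30.0
```

Emit:
{"api": "move_arm", "payload": {"motion": [0,0,0,0,0,0.01,0.4,0,0,0,0,0,0,0.4,0,0,0,0,0,0,0.4]}}

```text
time: 29.92
tool_pos: [0.6586, 0.208, 0.0146]
ee_rot: [-3.141, -0.001, -0.1]
wrist_force: [-2.4, -0.0, 1.2]
width: 0.0498
finger_force: 30.0
```

Contact; release, lift and withdraw towards the robot so the cameras see everything.

Emit:
{"api": "move_arm", "payload": {"motion": [0,0,0,0,0,0,0.55,0,0,0,0,0,0,0.6,0,0,0,0,0,0,0.65,0,0,0,0,0,0,0.7,0,0,0,0,0,0,0.75,0,0,0,0,0,-0.1,0.75,0,0,0,0,0,-0.2,0.75,0,0,0,0,0,-0.3,0.75,0,0,0,0,0,-0.3,0.75,0,0,0,0,0,-0.2,0.75,0,0,0,0,0,-0.1,0.75]}}

```text
time: 30.83
tool_pos: [0.6603, 0.2084, 0.1391]
ee_rot: [-3.139, -0.008, -0.1]
wrist_force: [0.1, -0.2, 1.2]
width: 0.0708
finger_force: 0.0
```

Emit:
{"api": "move_arm", "payload": {"motion": [0,0,0,-0.2,0,0,0.75,0,0,0,-0.3,0,0,0.75,0,0,0,-0.35,0,0,0.75,0,0,0,-0.35,0,0,0.75,0,0,0,-0.35,0,0,0.75,0,0,0,-0.35,0,0,0.75,0,0,0,-0.3,0,0,0.75,0,0,0,-0.2,0,0,0.75,0,0,0,-0.1,0,0,0.75,0,0,0,0,0,0,0.75,0,0,0,0,0,0,0.75]}}

```text
time: 31.75
tool_pos: [0.4101, 0.2329, 0.1336]
ee_rot: [-3.142, -0.001, -0.099]
wrist_force: [0.3, 0.7, 0.0]
width: 0.0707
finger_force: 0.0
```

```bash
python3 - <<'E'
from h import *
import cv2
a=robot.snapshot("top")[:,:,::-1]
s=robot.snapshot("side")[:,:,::-1]
t=cv2.resize(a[110:200,215:425],None,fx=3.75,fy=3.75,interpolation=cv2.INTER_CUBIC)
u=cv2.resize(s[160:246,300:400],None,fx=3,fy=3,interpolation=cv2.INTER_CUBIC)
u=cv2.copyMakeBorder(u,0,0,0,t.shape[1]-u.shape[1],cv2.BORDER_CONSTANT)
cv2.imwrite("pics/f8.png",np.vstack([t,u]))
print(robot.get_obs()["time"])
E
```

```text
31.85
```

View pics/f8.png

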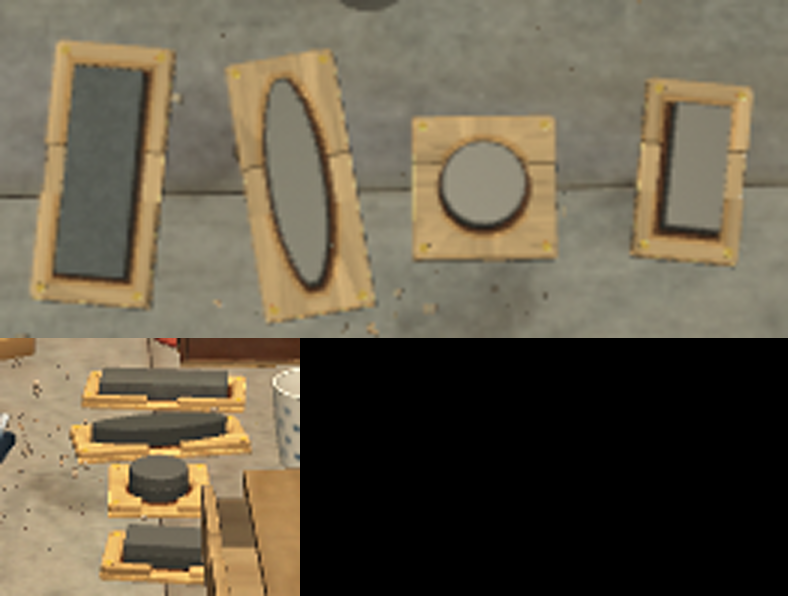

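```bash
python3 - <<'E'
from h import *
c=lambda p:crop(p,3.75,(215,110))
for n,z,p in[("boxP",.014,[(648,78),(753,88),(735,266),(631,256)]),("pocket",.031,[(672,101),(732,108),(720,234),(664,228)]),("boxL",.014,[(57,41),(174,51),(151,308),(31,298)]),("long",.028,[(76,66),(149,70),(127,281),(53,274)])]:
    print(n,*rect(unproj(c(p),z)))
print("boat",unproj(c([(281,79),(316,287)]),.030),"round",unproj(c([(484.5,184)]),.034))
E
```

```text
boxP [ 0.6517 -0.216 ] [np.float64(129.6), np.float64(75.1)] [-7.2 -6.5]
pocket [ 0.6517 -0.2164] [np.float64(90.4), np.float64(41.0)] [-6.1 -7.5]
boxL [0.6574 0.2072] [np.float64(187.6), np.float64(86.1)] [-5.5 -5.8]
long [0.656  0.2056] [np.float64(151.0), np.float64(52.6)] [-6.1 -5.3]
boat [[0.72050994 0.07684793]
 [0.57152625 0.05352791]] round [[ 0.64206765 -0.06627   ]]
```

All four stones sit within about 2 mm of their box centres and measure at seated height, so I am handing the job in.

```bash
python3 -c "
from bench import robot
print(robot.close_job())"
```

```text
the job is handed in; nothing more can be done
None
```

All four stones are back in their own boxes, flat and within about 2 mm of centre by the final pictures; the sanding block and block plane were not touched, and the job was handed in at about 32 s.

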